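Find the pitch leaf that fits the mirror post

ROBOT

A 6-joint arm with a two-finger parallel gripper is mounted at the origin on the work surface. World frame = base frame: x ahead of the robot, y to its left, z up, the work surface at z = 0. Lengths are in m, angles in degrees, forces in N, time in s.
With the tool pointing down it reaches from about 0.375 to 0.9 m from the base axis. Payload 3.1 kg.
Tool frame: the origin (TCP) lies at the very end of the fingers, on their centre line; the grasp point (between the pads) lies 19 mm behind it; z points along the fingers, y is the line along which they close (so a half turn about z gives the same grasp; the last joint's range is limited). The gripper opens to 87 mm and grips with 3 to 60 N. Pads are 19 mm wide; open, the fingers measure 117 mm over their backs; the gripper's body (75 mm by 190 mm) begins 51 mm behind the grasp point.
Start: joints at [-84.425, 30.224, 82.088, -0, 67.689, -10.227], TCP at [0.17, -0.601, 0.194] pointing down, gripper open.
Joint ranges: [-176.69, 176.69], [-43.24, 126.21], [12.49, 139.97], [-82, 262], [0, 151.66], [-163.58, 163.58]. Speed limits (degrees/s): [159.86, 159.86, 180, 180, 180, 180].

INTERFACE

Orientations are given as a 3x3 rotation matrix whose columns are the frame's x, y, z axes.
In Python, from rig import readout, cams, bot gives the robot as it stands.
- The arm moves only by the shell command python3 -m inch 'ROWS'. ROWS is JSON, a list of rows, each a list of 5 numbers: the shift along the world's x, y, z in cm, then the turn about the world's z in degrees, then the finger opening in cm, from 0 to 8.7. In form: [[dx, dy, dz, twist, fingers], ...]. A call has 1 to 10 rows; each row is the pose to reach, as a shift and turn from the pose commanded when the call began; what a row does not reach only later rows make up. A row lasts 1/12 s, in which the tool goes at most 41.7 mm and 7.16 degrees, less where a joint would pass 70% of its speed; a pose out of reach is approached as far as the arm can. A call with a gripper value outside its range is refused whole. The fingers move at their own pace and stop on an object; the grip force is fixed at half the most. Time passes only in rows, so rows that repeat a pose let the fingers close. It gives the time, the measured TCP pose, the force, the opening and the grip force at its end, in the units of the state.
- readout.read_state(): the state, without advancing time (a new reading comes with each control period).
- cams.capture(name): name is "scene" or "top" or "wrist"; returns a dict with "image" (420x560x3 uint8, blue, green, red), "intrinsics" (3x3 intrinsics, pixels), "k1" (the pictures are not rectified: a ray, as slopes to the right and down, at radius r is drawn at 1 + k1 r^2 times it, then the intrinsics apply), "xyz" and "rotation" of the camera in the world; the wrist camera has in their place "tool_from_camera" (4x4, takes a point from camera to tool coordinates, whose origin is the TCP and whose axes are the flange's). Camera axes: x right, y down, z forward; pixel columns grow to the right and rows downward; lengths in m; the calibration is good to about 2 mm. A picture is of the moment at which its call begins: read the wrist's pose just before it. There is no depth.
- bot.hand_in(): hands the job in; it is judged then, once.
The state is a dict: "time_s": time; "joint_positions": joint angles; "qvel": joint speeds; "tau": joint torques, N m; "position": TCP position; "tcp_rot": TCP orientation; "force": force on the tool from outside, world axes, zero at the start; "moment": the same for the moment, N m; "opening": opening from 0.0 (shut) to 1.0 (fully open); "grasp_force": force on a finger pad.
Only numpy, scipy, OpenCV 4.12 (cv2) and the standard library are available. Lean on these libraries where they do the work, as an engineer would, in place of code of your own. Each camera call takes 0.05 s, during which the arm holds its last target. There are 200 camera calls.

TASK

One of the two toothed gauge leaves standing in the copper tray has the same pitch as the threaded mirror post lying in the black rest nearer the robot (the rest at the back holds a spare; leave that one out of it). Try the leaves on the thread by feel, pressing only gently and sliding along for the grooves, and leave the one that sinks fully home sitting upright at the middle of the thread, between the guide posts, let go, with the other standing upright in the tray. Do not disturb the bottle, soap dish, trinket box or mirror.

Things in the scene. Friction and masses are not known exactly. Their poses are not given: they have to be found in the camera images.
- leaf_green_mid (a point): Centre of the upright steel gauge leaf with green grip tab: 28.5 mm above its tooth tips, 28.5 mm below its flat top. Stands in the tray. x along the comb, y through the thickness, z up. Leaf 16 mm thick throughout, 57 mm tall; steel part 50 mm long, up to 33 mm above the tips; tab 36 mm long over the top 24 mm: grip it across the thickness. Which leaf matches is not told.
- leaf_blue_mid (a point): Centre of the upright steel gauge leaf with blue grip tab: 28.5 mm above its tooth tips, 28.5 mm below its flat top. Stands in the tray. x along the comb, y through the thickness, z up. Leaf 16 mm thick throughout, 57 mm tall; steel part 50 mm long, up to 33 mm above the tips; tab 36 mm long over the top 24 mm: grip it across the thickness. Which leaf matches is not told.
- leaf_green: The green-tabbed leaf itself, about 90 g, loose, standing on its teeth in the tray; origin at tooth-tip level under its centre, axes as at its centre point. Teeth 3 mm wide along x, 16 mm across, 5 mm long, evenly spaced and symmetric about the middle; the pitch differs from leaf to leaf.
- leaf_blue: The blue-tabbed leaf itself, about 90 g, loose, standing on its teeth in the tray; origin at tooth-tip level under its centre, axes as at its centre point. Teeth 3 mm wide along x, 16 mm across, 5 mm long, evenly spaced and symmetric about the middle; the pitch differs from leaf to leaf.
- tray_in (a point): Centre of the inner floor (4 mm above the table) of the fixed brushed copper-tone tray, 110 x 190 mm outside (long along its y), wall 4 mm thick and 18 mm high in all.
- bottle: Bystander: angular smoked bottle with brass cap, 50 x 50 x 142 mm, loose; origin at the underside's centre.
- dish: Bystander: white ceramic soap dish, 85 x 120 x 22 mm, loose; origin at the underside's centre.
- trinket: Bystander: closed wooden trinket box, 84 x 114 x 60 mm, loose; origin at the underside's centre.
- mirror: Bystander: opened folding travel mirror in black plastic, foot 90 x 120 mm, 135 mm high, loose; origin at the foot's centre.
- rest_a: One of two alike fixed black rests; the work one is nearer the robot (x under 0.6 m), the spare at the back (x over 0.66 m). 108 x 50 mm, origin at the underside's centre, z up. It holds an aluminium threaded mirror post level along its x, unable to turn or shift. Square-cut thread: ridges 20 mm in diameter on a flat-topped core 14 mm wide, 12 mm high, grooves 5.2 mm wide, 4 mm deep, pitch 8 or 9.5 mm.
- thread_a (a point): Middle of this rest's thread top line at ridge-top height, 36 mm up; axes as the rest. Where grooves lie along x is unknown: the post sits up to 4 mm off centre either way. The matching leaf drops 4 mm, ridges to core, once its teeth are within 1 mm of the grooves; a wrong or out-of-step leaf stays on the ridges. Hard contact: come down at 10 mm/s, 3 to 8 N is plenty; a knock or push over 40 N spoils it.
- lane_a (a point): Middle of this rest's 23 mm wide lane (its y = +-11.5 mm) between four guide posts at its x = +-14 mm, each 8 mm long with tops flared outward, at their top level, 50 mm up. They keep a leaf on the thread from toppling. A leaf fully home has its centre 60.5 mm above the table, one on the ridges 64.5 mm.
- rest_b: One of two alike fixed black rests; the work one is nearer the robot (x under 0.6 m), the spare at the back (x over 0.66 m). 108 x 50 mm, origin at the underside's centre, z up. It holds an aluminium threaded mirror post level along its x, unable to turn or shift. Square-cut thread: ridges 20 mm in diameter on a flat-topped core 14 mm wide, 12 mm high, grooves 5.2 mm wide, 4 mm deep, pitch 8 or 9.5 mm.
- thread_b (a point): Middle of this rest's thread top line at ridge-top height, 36 mm up; axes as the rest. Where grooves lie along x is unknown: the post sits up to 4 mm off centre either way. The matching leaf drops 4 mm, ridges to core, once its teeth are within 1 mm of the grooves; a wrong or out-of-step leaf stays on the ridges. Hard contact: come down at 10 mm/s, 3 to 8 N is plenty; a knock or push over 40 N spoils it.
- lane_b (a point): Middle of this rest's 23 mm wide lane (its y = +-11.5 mm) between four guide posts at its x = +-14 mm, each 8 mm long with tops flared outward, at their top level, 50 mm up. They keep a leaf on the thread from toppling. A leaf fully home has its centre 60.5 mm above the table, one on the ridges 64.5 mm.

How it is judged (in metres and radians):
At the end, for the whole second after the job is handed in: One leaf sits fully down in the nearer rest's thread (centre at most 61.2 mm up), within 16 mm of the rest's middle, in line within 0.08 rad, leaning under 0.3 rad. The other stands in the tray, leaning under 0.2 rad. Both are at rest (((((world x of rest_a below 0.65 m and z of leaf_green_mid in the frame of rest_a between 0.056 and 0.0612 m and x of leaf_green_mid in the frame of rest_a between -0.016 and 0.016 m and y of leaf_green_mid in the frame of rest_a between -0.011 and 0.011 m and angle between the x axis of leaf_green_mid and the x axis of rest_a, either way round below 0.08 rad and angle between leaf_green_mid's own z axis and vertical below 0.3 rad) or (world x of rest_b below 0.65 m and z of leaf_green_mid in the frame of rest_b between 0.056 and 0.0612 m and x of leaf_green_mid in the frame of rest_b between -0.016 and 0.016 m and y of leaf_green_mid in the frame of rest_b between -0.011 and 0.011 m and angle between the x axis of leaf_green_mid and the x axis of rest_b, either way round below 0.08 rad and angle between leaf_green_mid's own z axis and vertical below 0.3 rad)) and (x of leaf_blue_mid in the frame of tray_in between -0.055 and 0.055 m and y of leaf_blue_mid in the frame of tray_in between -0.095 and 0.095 m and z of leaf_blue_mid in the frame of tray_in between 0.022 and 0.036 m and angle between leaf_blue_mid's own z axis and vertical below 0.2 rad) and linear speed of each of leaf_green, leaf_blue below 0.02 m/s) or (((world x of rest_a below 0.65 m and z of leaf_blue_mid in the frame of rest_a between 0.056 and 0.0612 m and x of leaf_blue_mid in the frame of rest_a between -0.016 and 0.016 m and y of leaf_blue_mid in the frame of rest_a between -0.011 and 0.011 m and angle between the x axis of leaf_blue_mid and the x axis of rest_a, either way round below 0.08 rad and angle between leaf_blue_mid's own z axis and vertical below 0.3 rad) or (world x of rest_b below 0.65 m and z of leaf_blue_mid in the frame of rest_b between 0.056 and 0.0612 m and x of leaf_blue_mid in the frame of rest_b between -0.016 and 0.016 m and y of leaf_blue_mid in the frame of rest_b between -0.011 and 0.011 m and angle between the x axis of leaf_blue_mid and the x axis of rest_b, either way round below 0.08 rad and angle between leaf_blue_mid's own z axis and vertical below 0.3 rad)) and (x of leaf_green_mid in the frame of tray_in between -0.055 and 0.055 m and y of leaf_green_mid in the frame of tray_in between -0.095 and 0.095 m and z of leaf_green_mid in the frame of tray_in between 0.022 and 0.036 m and angle between leaf_green_mid's own z axis and vertical below 0.2 rad) and linear speed of each of leaf_green, leaf_blue below 0.02 m/s))); the robot touches nothing.
It fails at once if a leaf pressed on the thread or its rest with more than 40 N (contact force between any of leaf_green, leaf_blue and rest_a above 40 N or contact force between any of leaf_green, leaf_blue and rest_b above 40 N).
It fails at once if the bottle shifted by more than 20 mm or tipped (distance of bottle from where it was at the start of the episode above 0.02 m or angle between bottle's own z axis and vertical above 0.3 rad).
It fails at once if the soap dish shifted by more than 20 mm or tipped (distance of dish from where it was at the start of the episode above 0.02 m or angle between dish's own z axis and vertical above 0.3 rad).
It fails at once if the trinket box shifted by more than 20 mm or tipped (distance of trinket from where it was at the start of the episode above 0.02 m or angle between trinket's own z axis and vertical above 0.3 rad).
It fails at once if the mirror shifted by more than 20 mm or tipped (distance of mirror from where it was at the start of the episode above 0.02 m or angle between mirror's own z axis and vertical above 0.3 rad).
It also fails if it takes over 72 s, if anything falls off the work surface, if the arm or the gripper's body presses on something with over 40 N, if the wrist force passes 120 N, or if a joint passes its speed limit or range.

## Working session

There is one attempt and no reset: what is moved stays moved. The work goes in short steps, Python scripts to look and compute and a shell command to move; the robot and the scene stay as the last step left them, time stands still between calls to the robot, and variables do not carry over. Pictures are saved under pics/ and viewed, at most 10 in all, crops included, and the job is handed in when it is done.

```bash
ls; mkdir -p pics; python3 - <<'E'
from rig import readout, cams
import cv2,numpy as np
s=readout.read_state();print(s['time_s'],s['position'],s['tcp_rot'],s['force'])
for n in("top","scene"):
    c=cams.capture(n);cv2.imwrite(f"pics/{n}0.png",c["image"]);print(n,c["xyz"],np.round(c["rotation"],4).tolist(),c["intrinsics"],c["k1"])
E
```

```text
pics
0.0 [ 0.17017348 -0.60053245  0.19276248] [[ 9.62193684e-01  2.72366074e-01 -1.92889396e-04]
 [ 2.72365820e-01 -9.62191218e-01  2.21812264e-03]
 [ 4.18544870e-04 -2.18680007e-03 -9.99997521e-01]] [ 0.01558407  0.77082383 -0.37945405]
top [ 0.44580751 -0.00704891  0.88556014] [[0.02, -0.9811, 0.1924], [-0.9998, -0.0198, 0.0029], [0.001, -0.1924, -0.9813]] [[450.84607653   0.         272.56489784]
 [  0.         450.84607653 200.33070062]
 [  0.           0.           1.        ]] -0.14224770309883114
scene [ 0.83619245 -0.42499001  0.81991274] [[0.8769, 0.4089, -0.2527], [0.4807, -0.7485, 0.4568], [-0.0024, -0.5221, -0.8529]] [[481.63086144   0.         271.91324207]
 [  0.         481.63086144 206.76778962]
 [  0.           0.           1.        ]] -0.01652007999878083
```

View pics/top0.png

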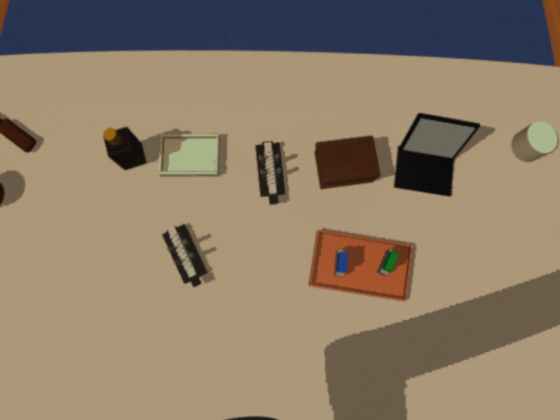

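View pics/scene0.png

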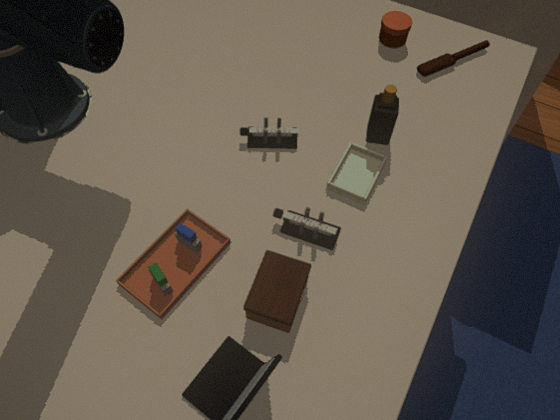

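The top view shows the blue tab at (342,263), the green tab at (389,263), and the tray around (362,265). The near rest is at (185,254), with the spare at (270,172). The scene view agrees.

```bash
cat > h.py <<'E'
import numpy as np,cv2
from rig import readout,cams
def cap(n):
    s=readout.read_state();c=cams.capture(n)
    if n=="wrist":
        T=np.array(c["tool_from_camera"]);R=np.array(s["tcp_rot"])
        c["rotation"]=R@T[:3,:3];c["xyz"]=np.array(s["position"])+R@T[:3,3]
    return c
def ray(c,uv):
    K=np.array(c["intrinsics"]);p=np.atleast_2d(np.array(uv,float))
    d=cv2.undistortPoints(p[:,None],K,np.array([c["k1"],0,0,0.]))[:,0]
    return np.c_[d,np.ones(len(d))]@np.array(c["rotation"]).T
def onz(c,uv,z):
    r=ray(c,uv);o=np.array(c["xyz"]);return o+r*((z-o[2])/r[:,2])[:,None]
def proj(c,P):
    q=(np.atleast_2d(P)-np.array(c["xyz"]))@np.array(c["rotation"]);q=q[:,:2]/q[:,2:]
    q=q*(1+c["k1"]*(q**2).sum(1))[:,None];K=np.array(c["intrinsics"])
    return q*[K[0,0],K[1,1]]+K[:2,2]
def big(m,n=1):
    cs,_=cv2.findContours(m.astype(np.uint8),cv2.RETR_EXTERNAL,cv2.CHAIN_APPROX_NONE)
    return sorted(cs,key=cv2.contourArea)[::-1][:n]
def rect(c,cnt,z):
    P=onz(c,cnt.reshape(-1,2),z)[:,:2]
    (x,y),(w,h),a=cv2.minAreaRect((P*1000).astype(np.float32))
    if w<h:w,h,a=h,w,a+90
    return np.round([x,y,w,h,(a+90)%180-90],1)
def masks(im):
    i=im.astype(int);b,g,r=i[...,0],i[...,1],i[...,2]
    return dict(blue=(b>60)&(b>1.6*r)&(b>1.5*g),green=(g>50)&(g>1.6*r)&(g>1.6*b))
E
python3 - <<'E'
from h import *
for n in("top","scene"):
    c=cap(n)
    m=masks(c["image"])
    for k in m:
        roi=np.zeros((420,560),bool)
        if n=="top":roi[225:305,305:420]=1
        else:roi[205:320,110:240]=1
        for z in(.061,):print(n,k,rect(c,big(m[k]&roi)[0],z))
    if n=="top":
        d=(c["image"].max(2)<55);roi=np.zeros_like(d);roi[215:295,155:220]=1
        for ct in big(d&roi,3):print(cv2.contourArea(ct),rect(c,ct,.01),cv2.minAreaRect(ct))
        print(onz(c,[(185,253)],.036))
    else:
        d=(c["image"].max(2)<55);roi=np.zeros_like(d);roi[110:155,235:305]=1
        for ct in big(d&roi,1):print(cv2.contourArea(ct),rect(c,ct,.01))
E
```

```text
top blue [ 495.4 -133.5   34.    16.7   -4.9]
top green [ 498.8 -223.5   36.8   18.4  -25.2]
648.0 [504.  162.3 117.9  47.3  27.5] ((185.97259521484375, 256.2397155761719), (59.835906982421875, 24.41437530517578), 65.55604553222656)
[[0.507572   0.15892599 0.036     ]]
scene blue [ 498.1 -137.    32.9   13.5   -5.3]
scene green [ 500.4 -227.8   32.4   14.2  -24.9]
605.5 [504.4 157.7 122.3  52.8  26.8]
```

```bash
python3 -m inch '[[33,46,4,-21,8.7],[33,46,4,-21,8.7],[33,46,4,-21,8.7],[33,46,4,-21,8.7],[33,46,4,-21,8.7],[33,46,4,-21,8.7],[33,46,4,-21,8.7],[33,46,4,-21,8.7],[33,46,4,-21,8.7],[33,46,4,-21,8.7]]'
```

```text
time_s: 1.03
position: [0.4132, -0.2618, 0.2233]
tcp_rot: [[0.996, -0.091, 0.0], [-0.091, -0.996, -0.0], [0.0, 0.0, -1.0]]
force: [0.9, -1.0, 0.1]
opening: 0.996
grasp_force: 0.0
```

```bash
python3 -c "
from h import *
print(readout.read_state()['position'])"
```

```text
[ 0.4132165  -0.26178058  0.22333208]
```

```bash
python3 -m inch '[[8,12.5,0,0,8.7],[8,12.5,0,0,8.7],[8,12.5,0,0,8.7],[8,12.5,0,0,8.7],[8,12.5,0,0,8.7],[8,12.5,0,0,8.7]]'; python3 - <<'E'
from h import *
c=cap("wrist");cv2.imwrite("pics/w1.png",c["image"]);print(c["xyz"],c["rotation"])
m=masks(c["image"])
for k in m:
    for ct in big(m[k],1):print(k,rect(c,ct,.061),cv2.boundingRect(ct))
E
```

```text
time_s: 1.53
position: [0.4927, -0.1375, 0.223]
tcp_rot: [[0.996, -0.087, -0.001], [-0.087, -0.996, -0.0], [-0.001, 0.0, -1.0]]
force: [0.1, -0.4, 0.7]
opening: 1.0
grasp_force: 0.0
[ 0.57561467 -0.14556782  0.41420858] [[-8.73178063e-02 -9.49746410e-01 -3.00595004e-01]
 [-9.96180273e-01  8.34541325e-02  2.56957476e-02]
 [ 6.81451256e-04  3.01690510e-01 -9.53405670e-01]]
blue [ 497.3 -137.3   32.8   13.1   -5.4] (275, 166, 12, 28)
green [ 500.  -227.5   33.7   14.4  -25. ] (346, 156, 22, 30)
```

View pics/w1.png

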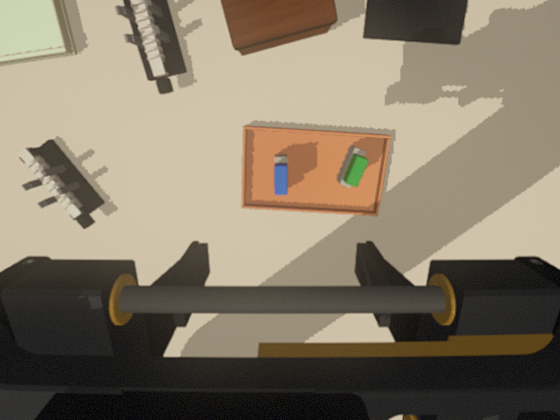

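The wrist view shows blue at (281,178), green at (355,170) and the near rest at (65,185). Now I'll grasp blue.

```bash
python3 -m inch '[[0.4,0,-12,0,5],[0.4,0,-12,0,5],[0.4,0,-12,0,5],[0.4,0,-16,0,5],[0.4,0,-17.5,0,5],[0.4,0,-18.7,0,5],[0.4,0,-19.3,0,5],[0.4,0,-19.3,0,5],[0.4,0,-19.3,0,5]]'; python3 -m inch '[[0,0,0,0,0.5],[0,0,0,0,0.5],[0,0,0,0,0.5],[0,0,0,0,0.5],[0,0,0,0,0.5],[0,0,0,0,0.5],[0,0,0,0,0.5]]'
```

```text
time_s: 2.33
position: [0.4964, -0.1398, 0.0304]
tcp_rot: [[0.996, -0.092, 0.0], [-0.092, -0.996, -0.0], [0.0, 0.0, -1.0]]
force: [0.9, 0.4, 0.2]
opening: 0.58
grasp_force: 0.0
time_s: 2.92
position: [0.4967, -0.1386, 0.0303]
tcp_rot: [[0.996, -0.09, 0.0], [-0.09, -0.996, -0.0], [0.0, 0.0, -1.0]]
force: [0.8, -0.9, 2.0]
opening: 0.165
grasp_force: 30.0
```

```bash
python3 -m inch '[[0,0,4,0,0.5],[0,0,8,0,0.5],[0,0,12,0,0.5],[-3.5,24,13,32,0.5],[-3.5,24,13,32,0.5],[-3.5,24,13,32,0.5],[-3.5,24,13,32,0.5],[-3.5,24,13,32,0.5],[-3.5,24,13,32,0.5],[-3.5,24,13,32,0.5]]';python3 -m inch '[[0,0,0,0,0.5],[0,0,0,0,0.5],[0,0,0,0,0.5]]'; python3 - <<'E'
from h import *
c=cap("wrist");cv2.imwrite("pics/w2.png",c["image"]);print(c["xyz"])
E
```

```text
time_s: 3.75
position: [0.4587, 0.1069, 0.1601]
tcp_rot: [[0.89, 0.456, -0.002], [0.456, -0.89, 0.002], [-0.001, -0.003, -1.0]]
force: [-0.5, -0.5, -1.0]
opening: 0.169
grasp_force: 30.0
time_s: 4.0
position: [0.4618, 0.1004, 0.16]
tcp_rot: [[0.893, 0.45, -0.0], [0.45, -0.893, -0.0], [-0.0, 0.0, -1.0]]
force: [0.5, -0.6, -1.6]
opening: 0.168
grasp_force: 30.0
[0.53603159 0.13705449 0.35123011]
```

View pics/w2.png

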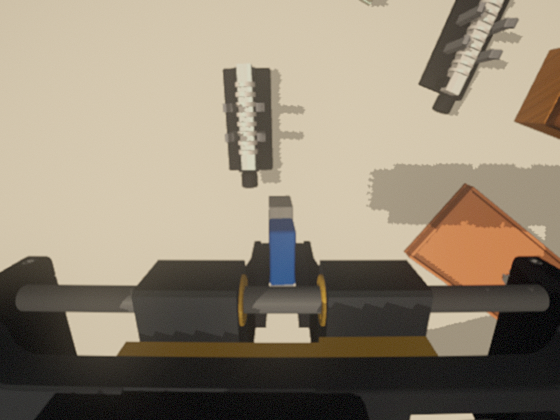

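The rest is at columns 225–272, rows 68–172, nearly aligned with the tool. The held leaf is at (282,240). I'll zoom in on the rest.

```bash
python3 - <<'E'
from h import *
im=cv2.imread("pics/w2.png")[55:195,195:315]
cv2.imwrite("pics/w2z.png",cv2.resize(im,None,fx=4,fy=4,interpolation=cv2.INTER_CUBIC))
E
```

```text
(no output)
```

View pics/w2z.png

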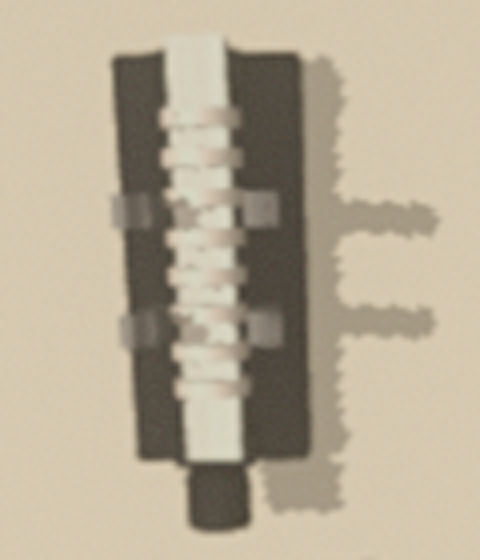

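```bash
cat > m.py <<'E'
from h import *
c=cap("wrist")
f=lambda P:np.array(P,float)/4+[195,55]-.375
g=onz(c,f([(132,211),(262,208),(140,328),(265,327)]),.05)
print(np.round(g*1000,1)); ce=g.mean(0)
ax=(g[0]+g[1]-g[2]-g[3])[:2]/2; print("center",ce,"len",np.linalg.norm(ax),"yaw",np.degrees(np.arctan2(ax[1],ax[0])))
rr=onz(c,f([(200,117),(202,156),(203,196),(206,237),(207,275),(208,313),(210,351),(213,387)]),.036)
d=rr[0]-rr[-1];print("yaw thread",np.degrees(np.arctan2(d[1],d[0])))
u=d[:2]/np.linalg.norm(d[:2]); s=((rr-ce)[:,:2]@u)*1000; print(s,np.diff(s),(rr-ce)[:,:2]@[-u[1],u[0]]*1000)
b=onz(c,f([(113,53),(300,53),(138,459),(309,459)]),.0); print(b, b.mean(0))
m=masks(c["image"])
for ct in big(m["blue"],1):print(rect(c,ct,.16+.031))
E
python3 m.py
```

```text
[[515.7 183.9  50. ]
 [530.1 156.7  50. ]
 [491.6 171.2  50. ]
 [505.5 144.1  50. ]]
center [0.51071786 0.16397315 0.05      ] len 0.027426944148596467 yaw 27.441971875388983
yaw thread 27.63097262161865
[ 35.35074143  26.38486107  17.04184912   7.29003282  -1.89577796
 -11.237151   -20.74443064 -29.91058996] [-8.96588036 -9.34301195 -9.7518163  -9.18581078 -9.34137304 -9.50727963
 -9.16615932] [-0.23060125 -0.26639075 -0.04180874 -0.29785416 -0.0894969   0.12442483
  0.08805295 -0.23060125]
[[0.54705375 0.21266372 0.        ]
 [0.56935338 0.16796517 0.        ]
 [0.44954847 0.16225469 0.        ]
 [0.47199533 0.11749944 0.        ]] [0.50948773 0.16509575 0.        ]
[451.7  91.8  11.    6.9 -57.4]
```

Thread pitch looks like 9.5 mm, with grooves about +2.7 and -6.8 mm from the middle. I'll move above the lane.

```bash
python3 -m inch '[[2.5,3,-2,0.8,0.5],[5.1,6.5,-4,0.8,0.5],[5.1,6.5,-6,0.8,0.5],[5.1,6.5,-6,0.8,0.5],[5.1,6.5,-6,0.8,0.5],[5.1,6.5,-6,0.8,0.5],[5.1,6.5,-6,0.8,0.5]]'; python3 - <<'E'
from h import *
s=readout.read_state();print(s["position"],s["force"])
c=cap("scene");a=c["image"][80:165,225:315];c=cap("wrist");b=c["image"][100:300,200:360]
a=cv2.resize(a,None,fx=6,fy=6,interpolation=cv2.INTER_CUBIC)[:510,:440];b=cv2.resize(b,(360,450),interpolation=cv2.INTER_CUBIC)
o=np.zeros((510,800,3),np.uint8);o[:,:440]=a;o[:450,440:]=b;cv2.imwrite("pics/w3.png",o)
E
```

```text
time_s: 4.68
position: [0.5127, 0.1653, 0.101]
tcp_rot: [[0.887, 0.462, 0.001], [0.462, -0.887, -0.0], [0.001, 0.001, -1.0]]
force: [0.5, -0.4, -1.9]
opening: 0.165
grasp_force: 30.0
[0.51270267 0.16532587 0.10103655] [ 0.52244257 -0.44463117 -1.8657036 ]
```

View pics/w3.png

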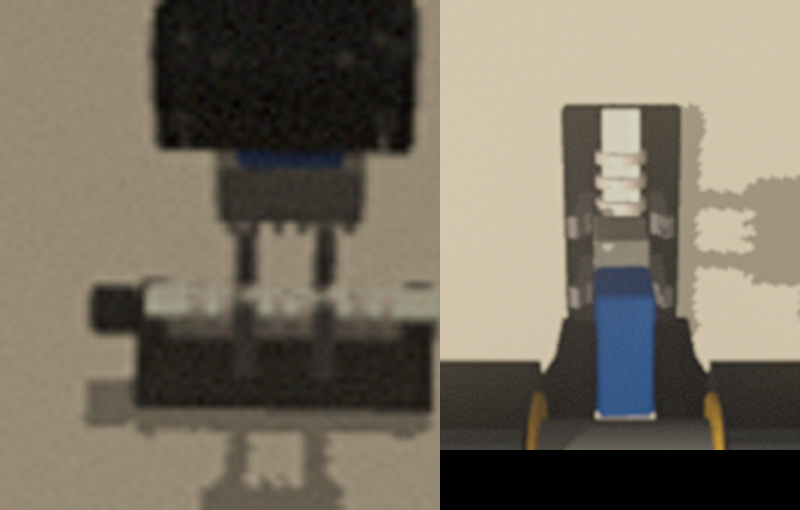

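The left crop (scene camera) shows the leaf centred over the guide posts, with teeth along its lower edge. The right crop (wrist camera) shows the leaf in line with the lane. I'll check the lateral offset and the tooth spacing numerically.

```bash
python3 - <<'E'
from h import *
c=cap("wrist")
f=lambda P:np.array(P,float)-[440,0]
k=lambda P:f(P)/2.25+[200,100]
s=readout.read_state();p=np.array(s["position"]);R=np.array(s["tcp_rot"])
def tool(P,z):return np.round((onz(c,k(P),z)-p)@R*1000,1)
print("posts",tool([(573,226),(662,224),(575,296),(664,295)],.05))
print("tab top back",tool([(597,415),(655,415)],.132),tool([(595,268),(655,268)],.132))
print("ridges",tool([(620,158),(621,184),(621,209)],.036))
c=cap("scene");g=c["image"].sum(2)
# project assumed tip positions for both pitches
for pt in(8,9.5):
    xs=(np.arange(-2.5,3) if pt==8 else np.arange(-2,3))*pt/1000
    P=p+np.c_[xs,0*xs+.008,0*xs+.0245-.0005]@R.T
    print(pt,np.round(proj(c,P),1).tolist())
for r in(115,116,117,118,119):print(r,g[r,258:292])
E
```

```text
posts [[ 11.  -18.1  51.3]
 [ 11.8  14.9  51.3]
 [-16.9 -18.   51.2]
 [-16.5  16.1  51.2]]
tab top back [[-17.8  -6.5 -30.8]
 [-17.8   9.1 -30.8]] [[ 24.3  -6.5 -30.7]
 [ 24.3   8.6 -30.7]]
ridges [[33.8 -0.7 65.3]
 [23.7 -0.4 65.3]
 [13.8 -0.4 65.3]]
8 [[263.1, 118.4], [267.1, 118.5], [271.0, 118.5], [274.9, 118.6], [278.8, 118.6], [282.8, 118.7]]
9.5 [[263.6, 118.4], [268.3, 118.5], [272.9, 118.5], [277.6, 118.6], [282.3, 118.7]]
115 [393 403 398 278 150 142 148 153 143 145 145 154 130 148 137 141 144 142
 150 156 139 142 143 153 142 140 144 228 363 407 402 404 397 402]
116 [404 401 404 305 197 161 166 202 189 167 188 187 150 131 167 177 173 147
 164 165 165 137 151 160 154 138 157 264 376 398 400 393 407 406]
117 [401 408 409 389 335 234 190 253 221 174 312 368 302 195 299 363 288 212
 296 320 235 182 266 344 273 197 286 378 391 407 406 404 395 400]
118 [400 403 401 408 392 302 208 191 186 168 342 421 341 238 343 413 344 253
 347 322 202 170 242 371 329 261 360 402 409 403 400 399 395 401]
119 [395 393 398 403 413 357 227 140 145 210 352 409 386 358 382 405 389 354
 397 298 157 130 202 362 387 371 395 407 405 402 390 394 405 403]
```

Blue's teeth are about 4 px apart, or 8 mm, so it probably won't match. I'll still try it gently by feel.

```bash
python3 -m inch '[[-0.04,0.07,-1,0,0.5],[-0.04,0.07,-2,0,0.5],[-0.04,0.07,-2.7,0,0.5],[-0.04,0.07,-3.1,0,0.5],[-0.04,0.07,-3.3,0,0.5],[-0.04,0.07,-3.4,0,0.5],[-0.04,0.07,-3.48,0,0.5],[-0.04,0.07,-3.56,0,0.5],[-0.04,0.07,-3.56,0,0.5]]'
```

```text
time_s: 5.63
position: [0.5123, 0.1671, 0.0646]
tcp_rot: [[0.886, 0.463, 0.0], [0.463, -0.886, 0.0], [0.0, 0.0, -1.0]]
force: [0.1, 0.2, -1.3]
opening: 0.168
grasp_force: 30.0
```

```bash
python3 -m inch '[[0,0,-0.08,0,0.5],[0,0,-0.16,0,0.5],[0,0,-0.2,0,0.5],[0,0,-0.2,0,0.5]]'
```

```text
time_s: 5.97
position: [0.5121, 0.1671, 0.0625]
tcp_rot: [[0.886, 0.463, -0.0], [0.463, -0.886, 0.0], [-0.0, -0.0, -1.0]]
force: [0.1, 0.6, -2.0]
opening: 0.175
grasp_force: 30.0
```

```bash
python3 -m inch '[[0,0,-0.05,0,0.5],[0,0,-0.05,0,0.5]]';python3 -m inch '[[0,0,-0.04,0,0.5],[0,0,-0.04,0,0.5]]'
```

```text
time_s: 6.13
position: [0.5123, 0.1671, 0.0622]
tcp_rot: [[0.886, 0.463, 0.0], [0.463, -0.886, 0.0], [0.0, 0.0, -1.0]]
force: [0.2, 0.3, 0.3]
opening: 0.166
grasp_force: 30.0
time_s: 6.3
position: [0.5125, 0.1671, 0.062]
tcp_rot: [[0.886, 0.463, 0.001], [0.463, -0.886, 0.0], [0.001, 0.0, -1.0]]
force: [-0.8, -0.2, 2.6]
opening: 0.162
grasp_force: 30.0
```

```bash
python3 -m inch '[[-0.04,-0.02,-0.02,0,0.5],[-0.09,-0.05,-0.02,0,0.5],[-0.13,-0.07,-0.02,0,0.5],[-0.18,-0.09,-0.02,0,0.5]]' | egrep 'pos|force:';python3 -m inch '[[-0.04,-0.02,0,0,0.5],[-0.09,-0.05,0,0,0.5],[-0.13,-0.07,0,0,0.5],[-0.18,-0.09,0,0,0.5]]'| egrep 'pos|force:'; python3 -m inch '[[-0.04,-0.02,0,0,0.5],[-0.09,-0.05,0,0,0.5],[-0.13,-0.07,0,0,0.5],[-0.18,-0.09,0,0,0.5]]'| egrep 'pos|force:'
```

```text
position: [0.5116, 0.1665, 0.062]
force: [1.3, 2.1, 5.7]
grasp_force: 30.1
position: [0.5107, 0.1658, 0.0622]
force: [1.3, 2.4, 6.0]
grasp_force: 30.1
position: [0.5097, 0.1652, 0.0624]
force: [2.4, 1.6, 5.7]
grasp_force: 30.2
```

```bash
python3 -m inch '[[-0.04,-0.02,0,0,0.5],[-0.09,-0.05,0,0,0.5],[-0.13,-0.07,0,0,0.5],[-0.18,-0.09,0,0,0.5]]'| egrep 'pos|force:'; python3 -m inch '[[-0.04,-0.02,0,0,0.5],[-0.09,-0.05,0,0,0.5],[-0.13,-0.07,0,0,0.5],[-0.18,-0.09,0,0,0.5]]'| egrep 'pos|force:'
```

```text
position: [0.5088, 0.1645, 0.0626]
force: [3.6, 3.3, 6.3]
grasp_force: 30.2
position: [0.5078, 0.1637, 0.0629]
force: [4.3, 3.2, 5.8]
grasp_force: 30.2
```

Blue stayed on the ridges while sliding, as its 8 mm pitch predicted. I'll lift it and check whether it has tilted in the grip.

```bash
python3 -m inch '[[0.3,0.15,0.5,0,0.5],[0.3,0.15,1.5,0,0.5],[0.3,0.15,3,0,0.5],[0.3,0.15,5,0,0.5],[0.3,0.15,7,0,0.5],[0.3,0.15,7,0,0.5],[0.3,0.15,7,0,0.5]]'; python3 - <<'E'
from h import *
c=cap("scene");a=c["image"][60:145,225:335]
a=cv2.resize(a,None,fx=6,fy=6,interpolation=cv2.INTER_CUBIC)
cv2.imwrite("pics/w4.png",a)
E
```

```text
time_s: 8.55
position: [0.5058, 0.1639, 0.132]
tcp_rot: [[0.886, 0.463, 0.0], [0.463, -0.886, -0.0], [0.0, 0.0, -1.0]]
force: [0.1, 0.1, -1.6]
opening: 0.169
grasp_force: 30.0
```

View pics/w4.png

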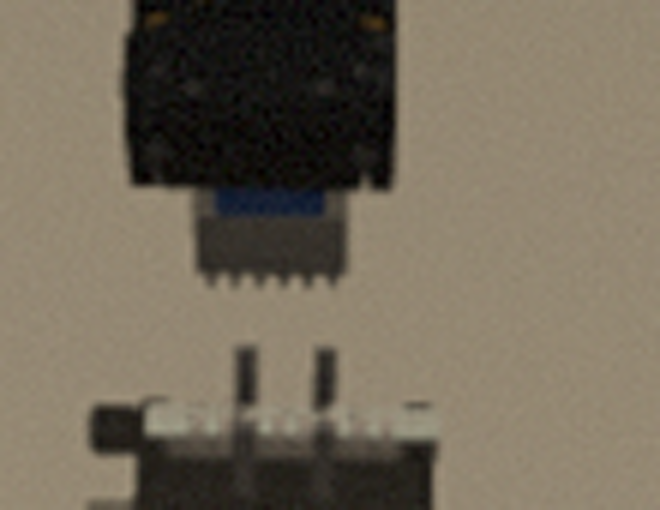

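The picture shows six level teeth on the blue leaf (row ~283, x 210–333, 8 mm pitch), with no tilt. Now I'll return it to the tray.

```bash
python3 -m inch '[[-0.9,-30.3,0,-33,0.5],[-0.9,-30.3,0,-33,0.5],[-0.9,-30.3,0,-33,0.5],[-0.9,-30.3,0,-33,0.5],[-0.9,-30.3,0,-33,0.5],[-0.9,-30.3,0,-33,0.5],[-0.9,-30.3,0,-33,0.5],[-0.9,-30.3,0,-33,0.5],[-0.9,-30.3,0,-33,0.5],[-0.9,-30.3,0,-33,0.5]]'; python3 -m inch '[[0,0,-3,0,0.5],[0,0,-6,0,0.5],[0,0,-8,0,0.5],[0,0,-9,0,0.5],[0,0,-9.5,0,0.5],[0,0,-9.8,0,0.5],[0,0,-9.8,0,0.5],[0,0,-9.8,0,0.5]]'
```

```text
time_s: 9.43
position: [0.4955, -0.1385, 0.13]
tcp_rot: [[0.995, -0.096, -0.004], [-0.096, -0.995, 0.002], [-0.004, -0.002, -1.0]]
force: [-0.1, -0.4, -1.6]
opening: 0.169
grasp_force: 30.0
time_s: 10.1
position: [0.4978, -0.1388, 0.0342]
tcp_rot: [[0.996, -0.093, 0.002], [-0.093, -0.996, -0.001], [0.002, 0.001, -1.0]]
force: [-0.5, 0.1, -0.9]
opening: 0.165
grasp_force: 30.0
```

```bash
python3 -m inch '[[0,0,-0.1,0,0.5],[0,0,-0.2,0,0.5],[0,0,-0.3,0,0.5],[0,0,-0.3,0,0.5]]'; python3 -m inch '[[0,0,-0.05,0,0.5],[0,0,-0.08,0,0.5],[0,0,-0.08,0,0.5]]'
```

```text
time_s: 10.43
position: [0.4972, -0.1391, 0.0307]
tcp_rot: [[0.996, -0.094, 0.0], [-0.094, -0.996, -0.0], [0.0, 0.0, -1.0]]
force: [0.2, -0.5, -1.0]
opening: 0.167
grasp_force: 30.0
time_s: 10.68
position: [0.4977, -0.1392, 0.0303]
tcp_rot: [[0.996, -0.094, 0.001], [-0.094, -0.996, -0.001], [0.001, 0.0, -1.0]]
force: [0.9, 1.3, 4.5]
opening: 0.168
grasp_force: 30.1
```

```bash
python3 -m inch '[[0,0,0.05,0,4.5],[0,0,0.05,0,4.5],[0,0,0.05,0,4.5],[0,0,0.05,0,4.5],[0,0,2,0,4.5],[0,0,5,0,4.5],[0,0,9,0,4.5],[0.2,-6,9,-19.5,4.5],[0.2,-8.8,9,-19.5,4.5],[0.2,-8.8,9,-19.5,4.5]]'; python3 -m inch '[[0,0,0,0,4.5],[0,0,0,0,4.5]]';python3 - <<'E'
from h import *
c=cap("wrist");m=masks(c["image"]);cv2.imwrite("pics/w5.png",c["image"])
for k in m:
    for ct in big(m[k],1):print(k,rect(c,ct,.061),cv2.boundingRect(ct))
c=cap("top");m=masks(c["image"]);roi=np.zeros((420,560),bool);roi[225:305,305:420]=1
for k in m:
    for ct in big(m[k]&roi,1):print(k,rect(c,ct,.061),cv2.boundingRect(ct))
E
```

```text
time_s: 11.52
position: [0.5018, -0.2343, 0.1213]
tcp_rot: [[0.903, -0.429, 0.006], [-0.429, -0.903, -0.007], [0.009, 0.004, -1.0]]
force: [1.0, 0.4, 0.6]
opening: 0.513
grasp_force: 0.0
time_s: 11.68
position: [0.4982, -0.2266, 0.1191]
tcp_rot: [[0.908, -0.42, -0.001], [-0.42, -0.908, 0.001], [-0.002, -0.001, -1.0]]
force: [0.8, 0.1, 0.4]
opening: 0.516
grasp_force: 0.0
blue [ 498.7 -139.4   35.5   19.3    8.3] (179, 232, 32, 35)
green [ 500.2 -228.6   32.8   13.7  -24.4] (274, 190, 17, 37)
blue [ 496.8 -134.    34.9   16.6   -5.3] (337, 252, 11, 20)
green [ 484.7 -216.8   16.3    5.8   72.3] (383, 266, 9, 5)
```

```bash
python3 -m inch '[[0.15,-0.15,-3,0,4.5],[0.15,-0.15,-6,0,4.5],[0.15,-0.15,-7.5,0,4.5],[0.15,-0.15,-8.4,0,4.5],[0.15,-0.15,-8.9,0,4.5],[0.15,-0.15,-8.9,0,4.5],[0.15,-0.15,-8.9,0,4.5]]'; python3 -m inch '[[0,0,0,0,0.5],[0,0,0,0,0.5],[0,0,0,0,0.5],[0,0,0,0,0.5],[0,0,0,0,0.5],[0,0,0,0,0.5],[0,0,0,0,0.5]]'
```

```text
time_s: 12.37
position: [0.5011, -0.2282, 0.0311]
tcp_rot: [[0.908, -0.42, 0.001], [-0.42, -0.908, -0.0], [0.001, 0.0, -1.0]]
force: [-0.3, -0.1, 0.1]
opening: 0.516
grasp_force: 0.0
time_s: 12.95
position: [0.5008, -0.2286, 0.0309]
tcp_rot: [[0.907, -0.421, 0.0], [-0.421, -0.907, -0.0], [0.001, 0.0, -1.0]]
force: [0.2, 0.4, 1.4]
opening: 0.163
grasp_force: 30.0
```

```bash
python3 -m inch '[[0,0,3,0,0.5],[0,0,7,0,0.5],[0,0,10,0,0.5],[1.2,39.5,10,52.4,0.5],[1.2,39.5,10,52.4,0.5],[1.2,39.5,10,52.4,0.5],[1.2,39.5,10,52.4,0.5],[1.2,39.5,10,52.4,0.5],[1.2,39.5,10,52.4,0.5],[1.2,39.5,10,52.4,0.5]]';python3 -c "
from h import *
print(readout.read_state()['joint_positions'])"
```

```text
time_s: 13.78
position: [0.5089, 0.065, 0.1305]
tcp_rot: [[0.902, 0.432, -0.0], [0.432, -0.902, -0.0], [-0.0, -0.0, -1.0]]
force: [1.2, -0.1, -1.2]
opening: 0.171
grasp_force: 30.0
[-5.21646616e+00  2.69244286e+01  1.01710603e+02 -3.00786039e-03
  5.13906131e+01  5.92150489e+01]
```

```bash
python3 -m inch '[[0.3,9.5,0,2,0.5],[0.3,9.5,0,2,0.5],[0.3,9.5,0,2,0.5],[0.3,9.5,0,2,0.5],[0.3,9.5,0,2,0.5],[0.3,9.5,0,2,0.5]]'
```

```text
time_s: 14.28
position: [0.5122, 0.157, 0.1304]
tcp_rot: [[0.889, 0.457, -0.001], [0.457, -0.889, -0.001], [-0.001, 0.0, -1.0]]
force: [-0.2, 0.2, 0.4]
opening: 0.166
grasp_force: 30.0
```

```bash
python3 -m inch '[[0.03,1,-1,0.4,0.5],[0.03,1,-2,0.4,0.5],[0.03,1,-2.5,0.4,0.5],[0.03,1,-3,0.4,0.5],[0.03,1,-3,0.4,0.5]]'; python3 -m inch '[[0,0,-1,0,0.5],[0,0,-2,0,0.5],[0,0,-2.6,0,0.5],[0,0,-3,0,0.5],[0,0,-3.2,0,0.5],[0,0,-3.3,0,0.5],[0,0,-3.3,0,0.5]]'
```

```text
time_s: 14.7
position: [0.5116, 0.1674, 0.099]
tcp_rot: [[0.886, 0.463, -0.003], [0.463, -0.886, -0.0], [-0.003, -0.001, -1.0]]
force: [0.3, -0.4, -0.9]
opening: 0.167
grasp_force: 30.0
time_s: 15.28
position: [0.5128, 0.1681, 0.0674]
tcp_rot: [[0.886, 0.464, -0.0], [0.464, -0.886, -0.0], [-0.0, -0.0, -1.0]]
force: [-1.0, 0.8, -1.0]
opening: 0.161
grasp_force: 30.0
```

Contact should come at about 0.0628 if the leaf is on the ridges, or 0.0588 if it's home.

```bash
python3 -m inch '[[0,-0.05,-0.08,0,0.5],[0,-0.05,-0.16,0,0.5],[0,-0.05,-0.24,0,0.5],[0,-0.05,-0.32,0,0.5],[0,-0.05,-0.40,0,0.5],[0,-0.05,-0.46,0,0.5],[0,-0.05,-0.46,0,0.5]]';python3 -m inch '[[0,0,-0.05,0,0.5],[0,0,-0.05,0,0.5]]'|egrep 'pos|force:'
```

```text
time_s: 15.87
position: [0.5127, 0.1676, 0.0629]
tcp_rot: [[0.886, 0.464, -0.0], [0.464, -0.886, -0.0], [-0.0, -0.0, -1.0]]
force: [-0.4, 0.8, -0.1]
opening: 0.165
grasp_force: 30.0
position: [0.5128, 0.1676, 0.0625]
force: [-0.3, 0.3, -1.2]
grasp_force: 30.0
```

```bash
python3 -m inch '[[0,0,-0.05,0,0.5],[0,0,-0.05,0,0.5]]'|egrep 'pos|force:';python3 -m inch '[[0,0,-0.05,0,0.5],[0,0,-0.05,0,0.5]]'|egrep 'pos|force:'
```

```text
position: [0.5128, 0.1676, 0.062]
force: [-0.0, -0.3, -1.0]
grasp_force: 30.0
position: [0.5127, 0.1676, 0.0614]
force: [0.3, 0.2, -0.8]
grasp_force: 30.0
```

```bash
python3 -m inch '[[0,0,-0.06,0,0.5],[0,0,-0.12,0,0.5],[0,0,-0.12,0,0.5]]'|egrep 'pos|force:';python3 -m inch '[[0,0,-0.06,0,0.5],[0,0,-0.1,0,0.5],[0,0,-0.1,0,0.5]]'|egrep 'pos|force:'
```

```text
position: [0.5127, 0.1676, 0.0602]
force: [0.3, -0.9, -0.9]
grasp_force: 30.0
position: [0.5127, 0.1676, 0.0592]
force: [0.3, -0.1, -0.5]
grasp_force: 30.0
```

It's sinking into the grooves.

```bash
python3 -m inch '[[0,0,-0.04,0,0.5],[0,0,-0.04,0,0.5]]'|egrep 'pos|force:';python3 -m inch '[[0,0,-0.05,0,0.5],[0,0,-0.05,0,0.5]]'|egrep 'pos|force:'
```

```text
position: [0.5129, 0.1676, 0.059]
force: [-0.4, -0.0, -0.5]
grasp_force: 30.0
position: [0.513, 0.1677, 0.0588]
force: [-0.3, 0.4, 4.0]
grasp_force: 30.0
```

It's fully home at 0.0588, 4 mm below the ridges. Releasing now.

```bash
python3 -m inch '[[0,0,0.05,0,4.5],[0,0,0.05,0,4.5],[0,0,0.05,0,4.5],[0,0,0.05,0,4.5],[0,0,0.05,0,4.5],[0,0,1,0,4.5],[0,0,3,0,4.5],[0,0,6,0,4.5],[0,0,10,0,4.5],[0,0,10,0,4.5]]'; python3 -m inch '[[-5,-4,2,0,4.5],[-5,-4,2,0,4.5],[-5,-4,2,0,4.5],[-5,-4,2,0,4.5]]'; python3 - <<'E'
from h import *
c=cap("scene");a=c["image"][80:165,225:315];b=c["image"][205:320,110:240];w=cap("wrist")["image"]
o=np.zeros((500,800,3),np.uint8)
o[:283,:300]=cv2.resize(a,(300,283),interpolation=cv2.INTER_CUBIC);o[:283,320:640]=cv2.resize(b,(320,283),interpolation=cv2.INTER_CUBIC)
o[290:500,:280]=cv2.resize(w,(280,210));cr=w[30:210,180:340];o[290:500,300:487]=cv2.resize(cr,(187,210));cv2.imwrite("pics/w6.png",o)
E
```

```text
time_s: 18.03
position: [0.518, 0.1684, 0.1656]
tcp_rot: [[0.886, 0.464, 0.014], [0.464, -0.886, 0.002], [0.014, 0.005, -1.0]]
force: [1.9, 0.4, 0.7]
opening: 0.516
grasp_force: 0.0
time_s: 18.37
position: [0.4626, 0.1273, 0.1795]
tcp_rot: [[0.887, 0.463, 0.002], [0.463, -0.887, 0.0], [0.002, 0.001, -1.0]]
force: [0.5, -1.0, 0.4]
opening: 0.519
grasp_force: 0.0
```

View pics/w6.png

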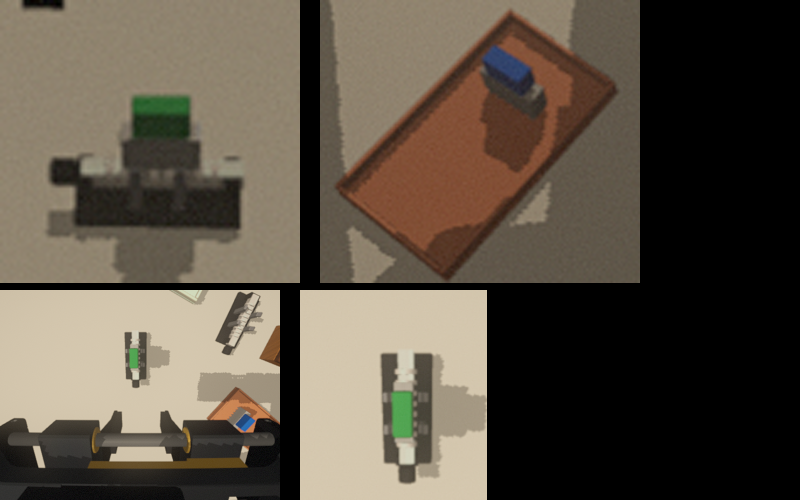

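Green sits level and upright in the thread between the guide posts (crop at ~160,130). Blue stands in the tray (crop at ~515,80), and the gripper is clear.

```bash
python3 -m inch '[[0,0,0,0,4.5],[0,0,0,0,4.5],[0,0,0,0,4.5]]' >/dev/null; python3 -c "
from rig import bot
print(bot.hand_in())"
```

```text
the job is handed in; nothing more can be done
None
```

The job is handed in, though no verdict came back: the green leaf is fully home and upright at mid-thread in the nearer rest, and the blue one is standing in the tray; blue stayed on the ridges when tried, but I slid it only about 5 mm and relied on the pictures for its pitch (8 mm against the thread's 9.5 mm).

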